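Pack the last cheese wedge into the lunchbox tier

ROBOT

A 7-joint arm with a two-finger parallel gripper is mounted at the origin on the work surface. World frame = base frame: x ahead of the robot, y to its left, z up, the work surface at z = 0. Lengths are in mm, angles in rad, forces in N, time in s.
With the tool pointing down it reaches from about 400 to 875 mm from the base axis. Payload 4.4 kg.
Tool frame: the origin (TCP) lies at the very end of the fingers, on their centre line; the grasp point (between the pads) lies 19 mm behind it; z points along the fingers, x is the direction in which the jaws open and shut, and the axes are right-handed (so a half turn about z gives the same grasp; the last joint's range is limited). The gripper opens to 85 mm and grips with 20 to 120 N. Pads are 22 mm wide; open, the fingers measure 114 mm over their backs; the gripper's body (76 mm by 85 mm) begins 54 mm behind the grasp point. The pads swing forward as they close: fully open they stand 13 mm farther back than shut.
Start: joints at [1.206, 0.628, 0.038, 1.517, -0.027, 0.996, -0.02], TCP at [191.371, -621.205, 231.313] pointing down, gripper open.
Joint ranges: [-3.06, 3.06], [-0.37, 2.12], [-1.25, 1.32], [0.18, 2.47], [-1.1, 4.24], [0.23, 1.98], [-2.94, 2.94]. Speed limits (rad/s): [2.57, 2.57, 3.14, 3.14, 3.14, 3.14, 3.14].

INTERFACE

Orientations are given as [roll, pitch, yaw] about the fixed x, y, z axes, in that order (R = Rz(yaw) Ry(pitch) Rx(roll)).
In Python, from cell import ctrl, get_image, job, models gives the robot as it stands.
- The arm moves only by the tool move_arm, never from a script. Its argument "moves" is a list that holds one entry, the list of rows, each a list of 6 numbers: the shift along the tool's x, y, z in m, then the turn, a rotation vector about the tool's x, y, z in rad. A call has 1 to 20 rows; each row is the pose to reach, as a shift and turn from the pose commanded when the call began, along the tool's axes at that moment; what a row does not reach only later rows make up. A row lasts 1/8 s, in which the tool goes at most 62.5 mm and 10.7 degrees, less where a joint would pass 70% of its speed; a pose out of reach is approached as far as the arm can. A call with a gripper value outside its range is refused whole. "jaw" is the opening, from 0 (shut) to 1 (fully open), set as the call begins (left out, the last holds). The fingers move at their own pace and stop on an object; the grip force is fixed at half the most. Time passes only in rows, so rows that repeat a pose let the fingers close. It gives the time, the measured TCP pose, the force and the opening at its end, in the units of the state.
- ctrl.read_state(): the state, without advancing time (a new reading comes with each control period).
- get_image(name): name is "scene" or "top" or "wrist"; returns a dict with "color" (420x560x3 uint8, blue, green, red), "fov_y" (degrees; the focal length in pixels is half the picture's height over the tangent of half this angle, whatever the lens; pixels are square), "cx", "cy" (the principal point, pixels), "origin" and "orientation" of the camera in the world; the wrist camera has in their place "hand_eye" (4x4, takes a point from camera to tool coordinates, whose origin is the TCP and whose axes are the tool frame's). Camera axes: x right, y up, looking along -z (the intrinsics and any distortion apply to the point x, -y, -z); pixel columns grow to the right and rows downward; lengths in mm; the calibration is good to about 2 mm. A picture is of the moment at which its call begins: read the wrist's pose just before it. There is no depth.
- job.finish_job(): hands the job in, once; it reports no verdict.
Trained networks look in the newest picture that a camera, given by its name, has taken for a name from the list of things; names that differ only in an ending like _2 or _b are one class to them, and where a whole thing is asked for, a point or a joint stands for the part that bears it (a point fixed in the world has none). Each returns a list of dicts, best first, with "score" (0 to 1); they miss things now and then, are a little off and sometimes report something else, mostly with a low value. They report only what shows in the picture. A call takes as long as a camera call. They do not tell look-alikes from the thing itself.
- models.cut_out(camera, thing): "pixels" (420x560 bool, what is visible of it) and "uv" ([column, row] in pixels, amid what is visible of it).
- models.place_of(camera, thing): "uv" ([column, row] in pixels: a listed point, or the origin of a listed thing).
The state is a dict: "clock": time; "qpos": joint angles; "qd": joint speeds; "tau": joint torques, N m; "eef_pos": TCP position; "tool_rot": TCP orientation; "force": force on the tool from outside, world axes, zero at the start; "torque": the same for the moment, N m; "width": finger opening in mm.
Only numpy, scipy, OpenCV 4.12 (cv2) and the standard library are available. Lean on these libraries where they do the work, as an engineer would, in place of code of your own. Each camera call takes 0.05 s, during which the arm holds its last target.

TASK

Three cheese wedges lie loosely, head to tail, in the open green lunchbox tier and a fourth is still on the wooden board. Close up the row to make room and pack the fourth in beside it, head to tail with its neighbour, so that all four fill the tier lying flat on its floor, below the rim and ready for the lid. Leave the other things on the counter where they are.

Things in the scene. Friction and masses are not known exactly. Their poses are not given: they have to be found in the camera images.
- tier: The open green lunchbox tub; it stands firm. Outside 76 (x) by 182 (y) by 49 mm high, inside 70 by 176 mm, inner floor 3 mm above its underside. Origin: centre of underside. Row along y: wedge1 (straight side to the +y wall), wedge2, wedge3, gaps between, rinds at +x, -x, +x. Free space at the -y end, 4 to 8 mm too narrow for a fourth wedge until the row is pushed to the +y wall.
- wedge1: Hard yellow cheese wedge, like the other three: a right trapezium from above, 64 mm long, 40 high, about 115 g. x to its nose; wide brown rind face at x = -32, narrow nose face at x = +32, both square to x; straight side at y = -21 mm, slanted side from y = +33 (rind) to +9 (nose). Origin: underside, mid length. Starts in the tier, at its +y end.
- wedge2: Hard yellow cheese wedge, like the other three: a right trapezium from above, 64 mm long, 40 high, about 115 g. x to its nose; wide brown rind face at x = -32, narrow nose face at x = +32, both square to x; straight side at y = -21 mm, slanted side from y = +33 (rind) to +9 (nose). Origin: underside, mid length. Starts in the tier, mid row.
- wedge3: Hard yellow cheese wedge, like the other three: a right trapezium from above, 64 mm long, 40 high, about 115 g. x to its nose; wide brown rind face at x = -32, narrow nose face at x = +32, both square to x; straight side at y = -21 mm, slanted side from y = +33 (rind) to +9 (nose). Origin: underside, mid length. Starts in the tier, slanted side to the free space.
- wedge4: Hard yellow cheese wedge, like the other three: a right trapezium from above, 64 mm long, 40 high, about 115 g. x to its nose; wide brown rind face at x = -32, narrow nose face at x = +32, both square to x; straight side at y = -21 mm, slanted side from y = +33 (rind) to +9 (nose). Origin: underside, mid length. Starts on the board, any yaw. Four in a row take 168 mm.
- wedge1_rind (a point): Middle of the rind face of wedge1 (20 mm above its underside); its axes are the wedge's.
- wedge2_rind (a point): Middle of the rind face of wedge2 (20 mm above its underside); its axes are the wedge's.
- wedge3_rind (a point): Middle of the rind face of wedge3 (20 mm above its underside); its axes are the wedge's.
- wedge4_rind (a point): Middle of the rind face of wedge4 (20 mm above its underside); its axes are the wedge's.
- board: The wooden cheese board, 200 mm (x) by 150 mm (y), top 15 mm above the counter; it does not slide. Origin: centre of its underside.
- bowl: Small white ceramic bowl with a blue rim, 112 mm across, 48 mm high. Origin: centre of its foot. To be left alone.
- fork: Steel fork, about 200 mm long, lying flat, tines to its +x. Origin: near mid length, on the counter. To be left alone.
- spoon: Wooden spoon, 240 mm long, lying flat along its x. Origin: underside, about mid length. To be left alone.
- bottle: Closed steel sipper bottle with a grey spout cap, 68 mm across, 214 mm tall, upright. Origin: centre of its foot. To be left alone.
- shut_tiers: Stack of two shut green tiers with darker lids, 82 by 188 mm, 120 mm tall. Origin: centre of its underside. To be left alone.
- tier_lid: The dark green lid of the open tier, 82 by 188 mm (210 mm over its two clips), 10 mm high, lying on the counter. Origin: centre of its underside. To be left alone.
Mind the look-alikes: they are no part of the job. What is shaped like the wedge2 but white is not meant.

How it is judged:
By the outcome, as a careful person would: the job done as asked, in the order asked, and still so for the second after the job is handed in, with the robot touching nothing.
It also fails if it takes over 58 s, if anything falls off the work surface, if the arm or the gripper's body presses on something with over 40 N, if the wrist force passes 120 N, or if a joint passes its speed limit or range.

## Working session

There is one attempt and no reset: what is moved stays moved. The work goes in short steps, Python scripts to look and compute and a tool call to move; the robot and the scene stay as the last step left them, time stands still between calls to the robot, and variables do not carry over. Pictures are saved under pics/ and viewed, and the job is handed in when it is done.

Besides the shell and the picture viewer there is one more tool, called after "Call:" as name(argument=value, ...) on one line, values as JSON. move_arm: Moves the arm, as the interface text tells. Its arguments: {"type":"object","properties":{"moves":{"type":"array","items":{"type":"array","items":{"type":"array","items":{"type":"number"}}}},"jaw":{"type":"number"}},"required":["moves"]}

```bash
ls; mkdir -p pics; python3 - <<'E'
from cell import ctrl,get_image,job,models
import cv2
print(ctrl.read_state())
for n in ("scene","top","wrist"):
    im=get_image(n); cv2.imwrite(f"pics/{n}0.png",im["color"]); print(n,{k:v for k,v in im.items() if k!="color"})
E
```

```text
pics
{'clock': 0.0, 'qpos': array([ 1.20621011,  0.62935959,  0.03843454,  1.51838377, -0.02699905,
        0.99628712, -0.01998155]), 'qd': array([ 1.98546228e-03,  2.28555709e-03, -2.93402591e-05,  5.44278441e-04,
        1.46728037e-03, -1.31496613e-03,  4.37335196e-04]), 'tau': array([-5.09118490e-04, -5.63407660e+01,  1.22583076e+00, -1.93449068e+01,
        1.09753740e-02,  1.04301138e-02, -6.43088910e-06]), 'eef_pos': array([ 191.17941133, -620.58805906,  230.37518246]), 'tool_rot': array([ 3.14156989e+00,  1.91989377e-03, -1.27198552e+00]), 'force': array([-0.49778631, -0.60099658, -0.10586173]), 'torque': array([ 0.00771687, -0.00125331, -0.00854298]), 'width': 85.60360186932179}
scene {'fov_y': 54.88310735325448, 'cx': 277.536933223039, 'cy': 208.98877565846325, 'origin': array([1233.57543101, -321.49792642, 1058.91238409]), 'orientation': array([ 0.62900023, -0.00820843,  1.14518058])}
top {'fov_y': 54.644252134218235, 'cx': 282.43576717089223, 'cy': 207.70502081793066, 'origin': array([ 465.77114375,   11.39884318, 1112.05807198]), 'orientation': array([ 1.20241262e-01, -9.28013323e-04, -1.55821307e+00])}
wrist {'fov_y': 61.094663055566095, 'cx': 275.03781489539347, 'cy': 207.3720576166599, 'hand_eye': array([[ 9.99999307e-01, -8.49029569e-04,  8.15157532e-04,
        -7.79001638e-01],
       [-5.72942438e-04, -9.56116718e-01, -2.92985484e-01,
        -7.63126418e+01],
       [ 1.02813908e-03,  2.92984814e-01, -9.56116542e-01,
        -1.42950201e+02],
       [ 0.00000000e+00,  0.00000000e+00,  0.00000000e+00,
         1.00000000e+00]])}
```

View pics/scene0.png

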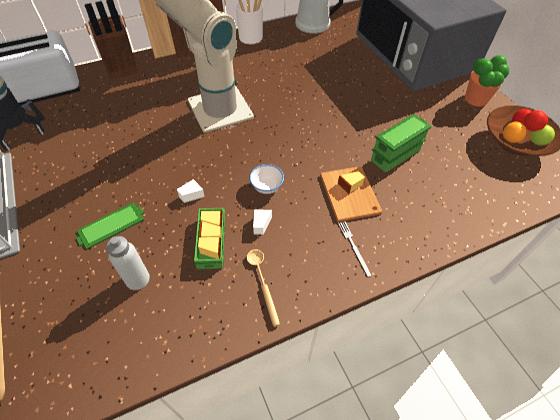

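View pics/top0.png

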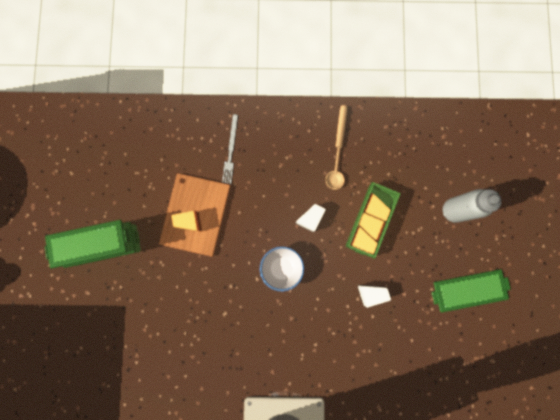

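View pics/wrist0.png

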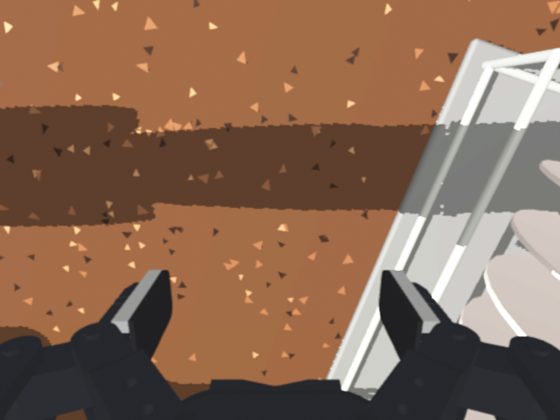

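Candidates for wedge4 in the top picture are:
- the yellow wedge on the board at (185,221), which fits the description;
- the white wedge at (312,217), a look-alike;
- the white wedge at (375,295), a look-alike;
- the three yellow wedges in the tier around (372,222), which are the row itself.

I choose the yellow one on the board. Next I locate everything and check a close crop.

```bash
cat > h.py <<'E'
import numpy as np, cv2
from scipy.spatial.transform import Rotation as R
from scipy.optimize import least_squares
from cell import ctrl,get_image,job,models
def rot(rpy): return R.from_euler('xyz',rpy).as_matrix()
def cam(name):
    st=ctrl.read_state(); im=get_image(name)
    f=210/np.tan(np.radians(im['fov_y'])/2)
    if name=='wrist':
        T=np.eye(4);T[:3,:3]=rot(st['tool_rot']);T[:3,3]=st['eef_pos'];M=T@im['hand_eye'];Rc,o=M[:3,:3],M[:3,3]
    else: Rc,o=rot(im['orientation']),im['origin']
    return dict(img=im['color'],f=f,cx=im['cx'],cy=im['cy'],R=Rc,o=o)
def px2w(c,uv,z):
    uv=np.atleast_2d(np.asarray(uv,float))
    d=np.c_[(uv[:,0]-c['cx'])/c['f'],-(uv[:,1]-c['cy'])/c['f'],-np.ones(len(uv))]@c['R'].T
    return c['o']+d*((z-c['o'][2])/d[:,2])[:,None]
def w2px(c,P):
    p=(np.atleast_2d(P)-c['o'])@c['R']
    return np.c_[c['cx']+c['f']*p[:,0]/-p[:,2],c['cy']+c['f']*p[:,1]/p[:,2]]
W=np.array([[-32,-21],[32,-21],[32,9],[-32,33]],float)
def tf(P,x,y,a): 
    c,s=np.cos(a),np.sin(a); return P@np.array([[c,s],[-s,c]])+[x,y]
E
python3 - <<'E'
from h import *
c=cam('top')
Z=dict(tier=49,wedge4=55,wedge1=43,bowl=48,board=15,bottle=0,shut_tiers=120,spoon=5,fork=5,tier_lid=10)
for n,z in Z.items():
    for d in models.cut_out('top',n)[:5]:
        m=d['pixels'].astype(np.uint8)
        r=cv2.minAreaRect(np.argwhere(m)[:,::-1].astype(np.float32))
        b=px2w(c,cv2.boxPoints(r),z)[:,:2]
        print(n,round(d['score'],2),np.round(d['uv']),np.round(px2w(c,d['uv'],z)[0,:2]),m.sum(),np.round(b).tolist())
for n in ['wedge4_rind','wedge4','wedge1_rind','tier']:
    print(n,[(round(d['score'],2),np.round(d['uv'],1)) for d in models.place_of('top',n)])
a=cv2.resize(c['img'][170:280,140:260],None,fx=3.3,fy=3.3,interpolation=2);b=cv2.resize(c['img'][170:280,320:440],None,fx=3.3,fy=3.3,interpolation=2)
cv2.imwrite('pics/crop1.png',np.hstack([a,b]))
E
```

```text
tier 0.78 [378. 201.] [ 616. -240.] 834 [[494.0, -151.0], [668.0, -220.0], [638.0, -298.0], [465.0, -229.0]]
tier 0.16 [370. 223.] [ 556. -219.] 491 [[540.0, -173.0], [590.0, -199.0], [559.0, -262.0], [509.0, -237.0]]
wedge4 0.83 [378. 210.] [ 591. -237.] 428 [[588.0, -194.0], [638.0, -219.0], [608.0, -279.0], [559.0, -254.0]]
wedge4 0.78 [375. 291.] [ 381. -228.] 467 [[394.0, -187.0], [395.0, -263.0], [347.0, -262.0], [346.0, -186.0]]
wedge4 0.77 [363. 245.] [ 499. -197.] 412 [[499.0, -162.0], [548.0, -182.0], [524.0, -242.0], [476.0, -222.0]]
wedge4 0.76 [312. 217.] [569. -64.] 406 [[555.0, -24.0], [616.0, -58.0], [592.0, -101.0], [532.0, -67.0]]
wedge4 0.74 [369. 226.] [ 549. -213.] 446 [[531.0, -176.0], [584.0, -197.0], [560.0, -257.0], [508.0, -236.0]]
wedge1 0.83 [378. 210.] [ 593. -240.] 428 [[590.0, -197.0], [639.0, -222.0], [609.0, -283.0], [560.0, -257.0]]
wedge1 0.78 [375. 291.] [ 380. -231.] 467 [[393.0, -189.0], [394.0, -266.0], [346.0, -266.0], [345.0, -188.0]]
wedge1 0.77 [363. 245.] [ 500. -200.] 412 [[499.0, -164.0], [549.0, -184.0], [525.0, -245.0], [476.0, -224.0]]
[... 1038 characters left out ...]
], [538.0, 236.0], [537.0, 312.0]]
fork 0.62 [228. 156.] [742. 164.] 422 [[669.0, 179.0], [866.0, 167.0], [863.0, 140.0], [667.0, 152.0]]
fork 0.3 [283. 269.] [434.   8.] 1562 [[436.0, 96.0], [519.0, 15.0], [436.0, -71.0], [354.0, 10.0]]
tier_lid 0.87 [472. 288.] [ 388. -496.] 2178 [[407.0, -388.0], [444.0, -590.0], [362.0, -600.0], [326.0, -400.0]]
wedge4_rind [(0.72, array([280.2, 268.6])), (0.66, array([201.6, 222.2]))]
wedge4 [(0.92, array([360.7, 242.8])), (0.86, array([189.2, 221.8])), (0.79, array([368.9, 224.1])), (0.61, array([374.5, 208.4])), (0.57, array([314.2, 214.7])), (0.3, array([336.5, 151.4]))]
wedge1_rind [(0.64, array([353. , 232.5]))]
tier [(0.93, array([368.6, 220.5]))]
```

View pics/crop1.png

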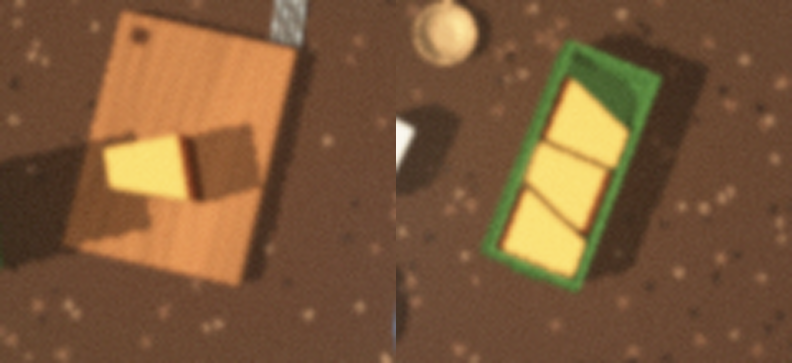

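The crop confirms it: yellow wedge on the board with its brown rind to the image right, and the tier with its free end at image top, +y end at the bottom. Now I move the wrist camera over the tier.

```bash
cat >> h.py <<'E'
def row(pos,yaw_deg,st=None):
    st=st or ctrl.read_state(); R0=rot(st['tool_rot']); R1=rot([np.pi,0,np.radians(yaw_deg)])
    t=R0.T@(np.array(pos)-st['eef_pos']); rv=R.from_matrix(R0.T@R1).as_rotvec()
    n=max(np.linalg.norm(t)/62.5,np.degrees(np.linalg.norm(rv))/10.7)
    print('row',np.round(t/1000,4).tolist(),np.round(rv,4).tolist(),'n>=',round(n,1))
E
python3 -c "
from h import *
row([612,-243,240],-112)"
```

```text
row [-0.2377, -0.5133, -0.0087] [-0.0, -0.0001, 0.6827] n>= 9.1
```

Call:
move_arm(moves=[[[-0.238, -0.513, -0.009, 0, 0, 0.683], [-0.238, -0.513, -0.009, 0, 0, 0.683], [-0.238, -0.513, -0.009, 0, 0, 0.683], [-0.238, -0.513, -0.009, 0, 0, 0.683], [-0.238, -0.513, -0.009, 0, 0, 0.683], [-0.238, -0.513, -0.009, 0, 0, 0.683], [-0.238, -0.513, -0.009, 0, 0, 0.683], [-0.238, -0.513, -0.009, 0, 0, 0.683], [-0.238, -0.513, -0.009, 0, 0, 0.683], [-0.238, -0.513, -0.009, 0, 0, 0.683], [-0.238, -0.513, -0.009, 0, 0, 0.683], [-0.238, -0.513, -0.009, 0, 0, 0.683], [-0.238, -0.513, -0.009, 0, 0, 0.683], [-0.238, -0.513, -0.009, 0, 0, 0.683]]], jaw=0)

```text
clock: 2.65
eef_pos: [611.0, -243.7, 240.5]
tool_rot: [-3.141, -0.0, -1.957]
force: [-0.2, 0.0, 0.3]
width: 0.1
```

```bash
python3 - <<'E'
from h import *
c=cam('wrist'); cv2.imwrite('pics/w1.png',c['img'])
import pickle; pickle.dump(c,open('w1.pkl','wb'))
for n in ['wedge1','tier']:
  for d in models.cut_out('wrist',n):
    m=d['pixels'].astype(np.uint8)
    cs=max(cv2.findContours(m,0,2)[0],key=cv2.contourArea)
    print(n,round(d['score'],2),np.round(d['uv']),m.sum(),cv2.approxPolyDP(cs,6,True)[:,0].tolist())
E
```

```text
wedge1 0.91 [144. 268.] 3124 [[167, 231], [141, 229], [131, 238], [110, 295], [160, 295], [168, 279]]
wedge1 0.8 [281. 236.] 2671 [[249, 213], [249, 246], [309, 266], [309, 214]]
wedge1 0.73 [256. 254.] 254 [[249, 263], [258, 266], [269, 254], [250, 248]]
wedge1 0.69 [273. 190.] 3107 [[248, 156], [249, 212], [310, 211], [307, 175]]
tier 0.95 [290. 154.] 5168 [[237, 129], [242, 270], [249, 249], [247, 156], [303, 173], [312, 183], [308, 268], [316, 300], [322, 129]]
```

View pics/w1.png

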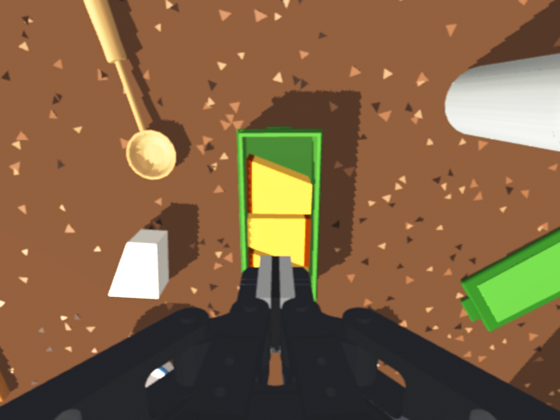

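```bash
python3 - <<'E'
import pickle,cv2
c=pickle.load(open('w1.pkl','rb'))
cv2.imwrite('pics/w1c.png',cv2.resize(c['img'][115:305,225:335],None,fx=3,fy=3,interpolation=cv2.INTER_CUBIC))
E
```

```text
(no output)
```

View pics/w1c.png

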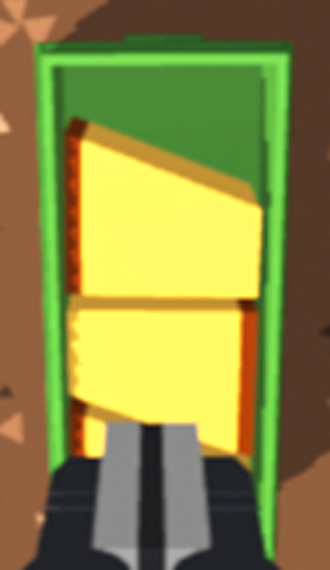

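```bash
python3 - <<'E'
from h import *
import pickle
c=pickle.load(open('w1.pkl','rb'))
P=px2w(c,[[237.7,130],[322.3,130],[241,271.7],[317.3,275]],49)[:,:2]
print(np.round(P,1).tolist(), 'width',np.linalg.norm(P[0]-P[1]))
def res(q):
    x,y,a=q; cc,s=np.cos(a),np.sin(a); L=(P-[x,y])@np.array([[cc,-s],[s,cc]])
    return [L[0,0]-38,L[0,1]+91,L[1,0]+38,L[1,1]+91,L[2,0]-38,L[3,0]+38]
s=least_squares(res,[566,-225,1.187]);t=s.x
print('tier',t[:2],np.degrees(t[2]),'res',np.round(s.fun,1))
def loc(Q): 
    cc,ss=np.cos(t[2]),np.sin(t[2]); return (Q-t[:2])@np.array([[cc,-ss],[ss,cc]])
w3=px2w(c,[[252.3,160],[312.3,184],[311.7,214.3],[252.3,214]],43)[:,:2]
print('w3 local',np.round(loc(w3),1).tolist())
g=px2w(c,[[252.3,160+.01],[249,217.5],[311,218],[305,216],[248,248]],43)[:,:2]
print(np.round(loc(g),1).tolist())
pickle.dump(t,open('tier.pkl','wb'))
E
```

```text
[[668.5, -227.9], [639.2, -300.1], [534.8, -172.6], [501.4, -244.9]] width 77.97901611243856
tier [ 569.5991216  -229.70332245] 67.86955674186967 res [ 1.   0.  -1.  -0.   1.8 -1.8]
w3 local [[26.4, -62.2], [-32.1, -38.6], [-32.5, -7.3], [27.3, -7.5]]
[[26.4, -62.2], [30.7, -3.8], [-31.9, -3.4], [-25.8, -5.5], [32.5, 29.6]]
```

```bash
python3 - <<'E'
from h import *
import pickle
t=pickle.load(open('tier.pkl','rb'));yaw=np.degrees(t[2])-180-20.6
p=tf(np.array([[-9.6,-64.]]),*t)[0]
st=ctrl.read_state();print(st['eef_pos'],p,yaw)
row([*p,75],yaw,st); row([*p,12],yaw,st)
E
```

```text
[ 611.41895361 -243.03742857  240.41090016] [ 625.26767346 -262.70593346] -132.73044325813032
row [0.013, -0.0202, 0.1654] [-0.0001, 0.0001, 0.3611] n>= 2.7
row [0.0131, -0.0202, 0.2284] [-0.0001, 0.0001, 0.3611] n>= 3.7
```

Call:
move_arm(moves=[[[0.013, -0.02, 0.1, 0, 0, 0.18], [0.013, -0.02, 0.14, 0, 0, 0.361], [0.013, -0.02, 0.165, 0, 0, 0.361], [0.013, -0.02, 0.165, 0, 0, 0.361], [0.013, -0.02, 0.165, 0, 0, 0.361], [0.013, -0.02, 0.165, 0, 0, 0.361]]])

```text
clock: 3.55
eef_pos: [627.0, -263.0, 78.2]
tool_rot: [-3.137, 0.002, -2.316]
force: [1.0, 0.5, -0.7]
width: 0.0
```

```bash
python3 - <<'E'
from h import *
import pickle
t=pickle.load(open('tier.pkl','rb'))
c=cam('wrist'); im=c['img'].copy()
for L,z in ([[-35,-88],[35,-88],[35,88],[-35,88]],49),([[-32,-38.6],[32,-62.1]],43):
    q=w2px(c,np.c_[tf(np.array(L,float),*t),np.full(len(L),z)]); cv2.polylines(im,[q.astype(int)],len(L)>2,(255,0,255),1)
cv2.imwrite('pics/w2.png',im)
p=tf(np.array([[-9.6,-64.]]),*t)[0]; st=ctrl.read_state(); print(st['eef_pos'],np.degrees(st['tool_rot']))
row([*p,12],-132.73,st)
E
```

```text
[ 626.70835734 -262.89014841   77.92822357] [-1.79781288e+02  9.62190851e-02 -1.32690777e+02]
row [0.001, 0.0014, 0.0659] [-0.0038, 0.0017, 0.0007] n>= 1.1
```

View pics/w2.png

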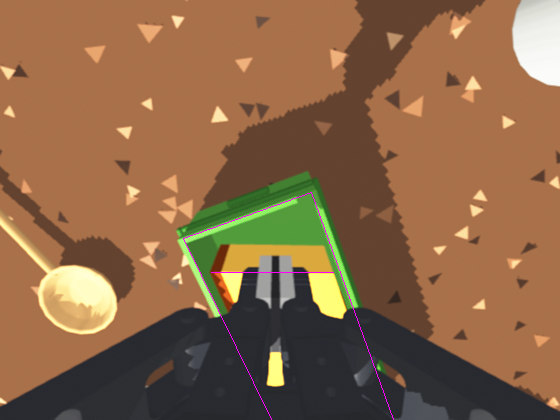

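The overlay fits the rim: far inner corners near (185,238) and (312,192). The shut fingers are over the free space, clear of wedge3's slanted edge. Descending.

Call:
move_arm(moves=[[[0, 0, 0.025, 0, 0, 0], [0, 0, 0.045, 0, 0, 0], [0, 0, 0.06, 0, 0, 0], [0, 0, 0.065, 0, 0, 0], [0, 0, 0.065, 0, 0, 0], [0, 0, 0.065, 0, 0, 0]]])

```text
clock: 4.35
eef_pos: [625.8, -262.6, 11.0]
tool_rot: [-3.14, 0.0, -2.316]
force: [1.0, -0.5, 0.2]
width: -0.3
```

Call:
move_arm(moves=[[[0.001, 0.003, 0, 0, 0, 0], [0.002, 0.006, 0, 0, 0, 0], [0.003, 0.008, 0, 0, 0, 0], [0.004, 0.0105, 0, 0, 0, 0], [0.004, 0.0105, 0, 0, 0, 0]]])

```text
clock: 4.97
eef_pos: [614.8, -258.2, 10.5]
tool_rot: [-3.141, 0.0, -2.316]
force: [0.5, -0.8, 0.9]
width: -0.0
```

```bash
cat > look.py <<'E'
from h import *
import sys,pickle
t=pickle.load(open('tier.pkl','rb'))
st=ctrl.read_state();c,s=np.cos(t[2]),np.sin(t[2]);M=np.array([[c,-s],[s,c]])
print('local pos',(st['eef_pos'][:2]-t[:2])@M,'local force',st['force'][:2]@M,st['force'][2])
if len(sys.argv)>1:
    cc=cam('top');cv2.imwrite('pics/'+sys.argv[1],cv2.resize(cc['img'][160:290,310:440],None,fx=4,fy=4,interpolation=2))
E
python3 look.py
```

```text
local pos [ -9.35500946 -52.61000418] local force [-0.52900404 -0.73441326] 0.9020867599343099
```

Call:
move_arm(moves=[[[0.0007, 0.002, 0, 0, 0, 0], [0.0015, 0.004, 0, 0, 0, 0], [0.0018, 0.005, 0, 0, 0, 0], [0.0018, 0.005, 0, 0, 0, 0]]])

```text
clock: 5.48
eef_pos: [610.0, -256.1, 10.5]
tool_rot: [-3.141, 0.0, -2.316]
force: [2.1, -1.5, 2.0]
width: -0.0
```

```bash
python3 look.py
```

```text
local pos [ -9.25517864 -47.3584455 ] local force [-0.58624731 -2.46837388] 1.9640971635571223
```

Contact shows (~2.5 N). Pushing on in small steps.

Call:
move_arm(moves=[[[0.0005, 0.001, 0, 0, 0, 0], [0.0007, 0.002, 0, 0, 0, 0], [0.0007, 0.002, 0, 0, 0, 0]]])

```text
clock: 5.85
eef_pos: [608.2, -255.3, 10.4]
tool_rot: [-3.141, 0.0, -2.316]
force: [2.7, -0.8, 1.6]
width: -0.2
```

```bash
python3 look.py t2.png
```

```text
local pos [ -9.180037   -45.38641194] local force [ 0.25335439 -2.85547918] 1.5670115790777968
```

View pics/t2.png

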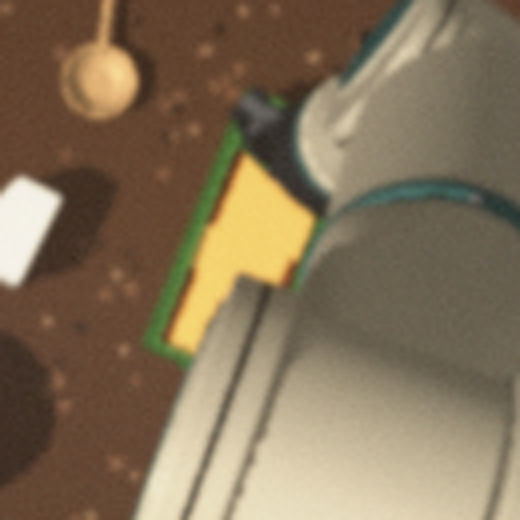

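The top picture shows gaps between wedges nearly gone (row at crop (250,200)–(180,330)). Force hasn't jumped yet, so I keep going.

Call:
move_arm(moves=[[[0.0004, 0.001, 0, 0, 0, 0], [0.0007, 0.002, 0, 0, 0, 0], [0.0007, 0.002, 0, 0, 0, 0]]])

```text
clock: 6.28
eef_pos: [607.0, -254.4, 10.5]
tool_rot: [-3.14, 0.001, -2.316]
force: [4.1, -1.3, -0.1]
width: 0.3
```

```bash
python3 look.py
```

```text
local pos [ -8.76722945 -43.96413348] local force [ 0.34436178 -4.30298985] -0.08838819154080091
```

Call:
move_arm(moves=[[[0.0004, 0.001, 0, 0, 0, 0], [0.0007, 0.002, 0, 0, 0, 0], [0.0007, 0.002, 0, 0, 0, 0]]])

```text
clock: 6.65
eef_pos: [607.2, -253.8, 10.9]
tool_rot: [-3.136, 0.003, -2.315]
force: [7.8, -1.7, -1.5]
width: 0.3
```

```bash
python3 look.py
```

```text
local pos [ -8.15575316 -43.88012027] local force [ 1.31864016 -7.84253637] -1.4803273223433902
```

Call:
move_arm(moves=[[[0.0007, 0.002, 0, 0, 0, 0], [0.001, 0.003, 0, 0, 0, 0], [0.001, 0.003, 0, 0, 0, 0]]])

```text
clock: 7.02
eef_pos: [607.3, -253.8, 11.8]
tool_rot: [-3.13, 0.005, -2.315]
force: [13.1, -3.8, -2.1]
width: -0.1
```

```bash
python3 look.py
```

```text
local pos [ -8.08625715 -44.0077079 ] local force [  1.40462085 -13.57721349] -2.1084269629384025
```

Row is firmly stopped against the +y wall (13.6 N, no more travel). Backing off, lifting and looking.

Call:
move_arm(moves=[[[-0.003, -0.008, 0, 0, 0, 0], [-0.005, -0.013, 0, 0, 0, 0], [-0.005, -0.013, -0.04, 0, 0, 0], [-0.005, -0.013, -0.09, 0, 0, 0], [-0.005, -0.03, -0.14, 0, 0, -0.18], [-0.005, -0.06, -0.18, 0, 0, -0.36], [-0.005, -0.08, -0.22, 0, 0, -0.36], [-0.005, -0.08, -0.22, 0, 0, -0.36], [-0.005, -0.08, -0.22, 0, 0, -0.36], [-0.005, -0.08, -0.22, 0, 0, -0.36]]])

```text
clock: 8.28
eef_pos: [661.9, -301.6, 228.2]
tool_rot: [3.137, 0.0, -1.956]
force: [0.1, 0.7, 0.1]
width: -0.2
```

```bash
python3 - <<'E'
from h import *
import pickle
c=cam('wrist');pickle.dump(c,open('w3.pkl','wb'));t=pickle.load(open('tier.pkl','rb'))
print(ctrl.read_state()['eef_pos'])
im=c['img']; big=cv2.resize(im[130:330,200:350],None,fx=3,fy=3,interpolation=2)
q=w2px(c,np.c_[tf(np.array([[-38,-91],[38,-91],[38,91],[-38,91]],float),*t),np.full(4,49)]);print(q)
b=big.copy();cv2.polylines(b,[((q-[200,130]+.5)*3).astype(int)],True,(255,0,255),1)
cv2.imwrite('pics/w3.png',np.hstack([big,b])[:600,:800]);print(big.shape)
E
```

```text
[ 662.25890301 -301.73692547  228.52199701]
[[283.5437158  204.62556454]
 [203.15207459 204.45131036]
 [212.82026786 363.10830807]
 [282.04975318 363.2777434 ]]
(600, 450, 3)
```

View pics/w3.png

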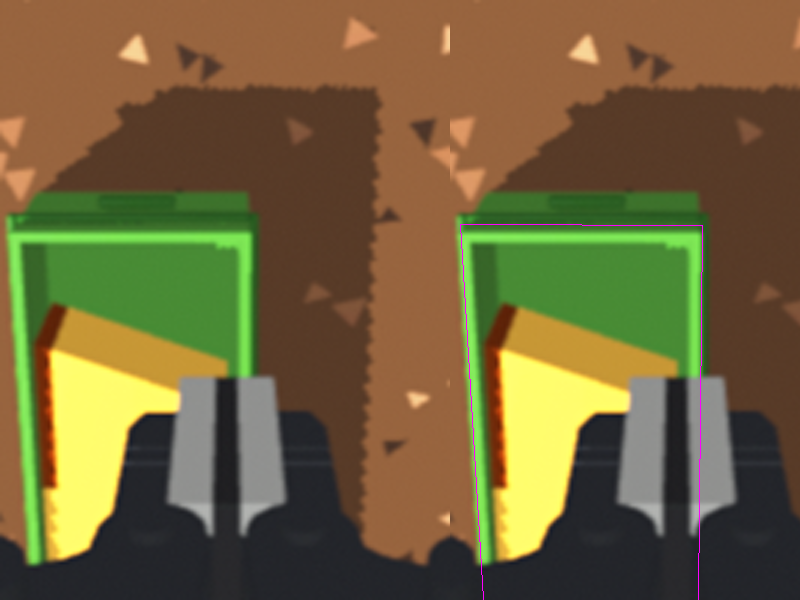

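```bash
python3 - <<'E'
from h import *
import pickle
c=pickle.load(open('w3.pkl','rb'));t=pickle.load(open('tier.pkl','rb'))
uv=np.array([[37,348],[50,348],[180,393],[45,488]])/3+[200,130]-.3
P=px2w(c,uv,43)[:,:2];cc,s=np.cos(t[2]),np.sin(t[2]);print((P-t[:2])@np.array([[cc,-s],[s,cc]]))
row([575,262,250],-87)
row([595,-245,250],-112)
E
```

```text
[[ 32.90768718 -46.13148781]
 [ 28.57752469 -46.14200294]
 [-14.53579575 -29.77999431]
 [ 32.81095905   6.64554549]]
row [-0.4898, 0.2926, -0.0202] [0.0037, 0.0012, -0.4371] n>= 9.1
row [-0.0273, 0.0837, -0.0212] [0.0038, 0.0003, -0.0008] n>= 1.4
```

```bash
python3 -c "
from h import *
row([620,268,250],-87)"
```

```text
row [-0.5122, 0.2531, -0.0203] [0.0037, 0.0012, -0.4371] n>= 9.1
```

Call:
move_arm(moves=[[[-0.055, 0.027, -0.02, 0, 0, -0.05], [-0.51, 0.253, -0.02, 0.003, 0, -0.437], [-0.51, 0.253, -0.02, 0.003, 0, -0.437], [-0.51, 0.253, -0.02, 0.003, 0, -0.437], [-0.51, 0.253, -0.02, 0.003, 0, -0.437], [-0.51, 0.253, -0.02, 0.003, 0, -0.437], [-0.51, 0.253, -0.02, 0.003, 0, -0.437], [-0.51, 0.253, -0.02, 0.003, 0, -0.437], [-0.51, 0.253, -0.02, 0.003, 0, -0.437], [-0.51, 0.253, -0.02, 0.003, 0, -0.437], [-0.51, 0.253, -0.02, 0.003, 0, -0.437], [-0.51, 0.253, -0.02, 0.003, 0, -0.437], [-0.51, 0.253, -0.02, 0.003, 0, -0.437], [-0.51, 0.253, -0.02, 0.003, 0, -0.437]]], jaw=1)

```text
clock: 10.07
eef_pos: [621.0, 263.6, 250.5]
tool_rot: [-3.138, -0.001, -1.521]
force: [0.5, 0.2, -0.6]
width: 85.4
```

```bash
python3 - <<'E'
from h import *
import pickle
c=cam('wrist');pickle.dump(c,open('w4.pkl','wb'));cv2.imwrite('pics/w4.png',c['img'])
for n in ['wedge4']:
  for d in models.cut_out('wrist',n):
    m=d['pixels'].astype(np.uint8)
    cs=max(cv2.findContours(m,0,2)[0],key=cv2.contourArea)
    print(n,round(d['score'],2),np.round(d['uv']),m.sum(),cv2.approxPolyDP(cs,4,True)[:,0].tolist())
E
```

```text
wedge4 0.97 [546. 231.] 1139 [[558, 205], [520, 234], [559, 256]]
wedge4 0.95 [273. 238.] 3053 [[296, 209], [241, 215], [237, 232], [242, 253], [304, 265]]
```

View pics/w4.png

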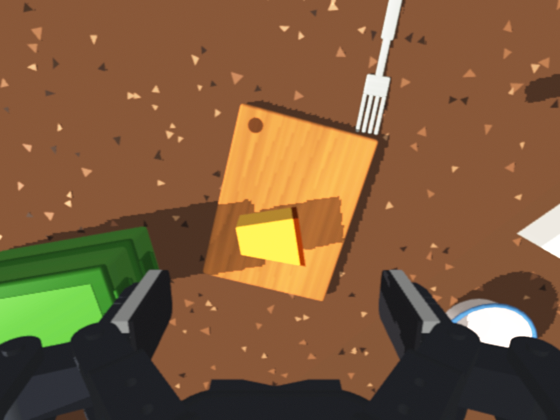

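```bash
python3 - <<'E'
import pickle,cv2
c=pickle.load(open('w4.pkl','rb'))
cv2.imwrite('pics/w4c.png',cv2.resize(c['img'][195:275,225:315],None,fx=7,fy=7,interpolation=cv2.INTER_CUBIC))
E
```

```text
(no output)
```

View pics/w4c.png

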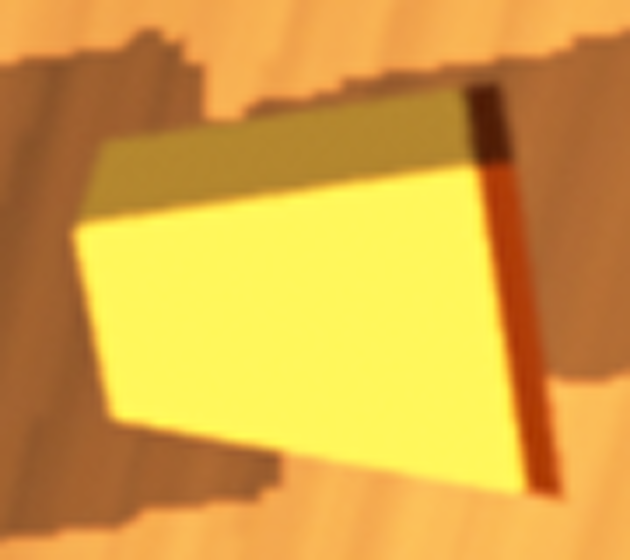

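```bash
python3 - <<'E'
from h import *
import pickle
c=pickle.load(open('w4.pkl','rb'))
uv=(np.array([[513,163],[73,228],[110,420],[562,496]])+.5)/7-.5+[225,195]
P=px2w(c,uv,55)[:,:2]; print(np.round(P,1).tolist())
s=least_squares(lambda q:(tf(W*q[3],*q[:3])-P).ravel(),[560,270,1.6,1]);print(s.x,np.degrees(s.x[2]),np.round(s.fun,1))
q=least_squares(lambda q:(tf(W,*q)-P).ravel(),[560,270,1.6]).x
pickle.dump(q,open('w4pose.pkl','wb'))
g=tf(np.array([[0,-3.]]),*q)[0];yaw=np.degrees(q[2])-180
print(q,yaw,'grasp',g)
st=ctrl.read_state();row([*g,110],yaw,st);row([*g,42],yaw,st)
E
```

```text
[[584.0, 240.0], [571.0, 302.8], [541.0, 296.8], [532.0, 229.1]]
[557.0140636  267.19969566   1.78406587   0.99965909] 102.21944447487114 [ 0.3  0.4 -0.2  0.1  0.4 -0.3 -0.5 -0.1]
[557.0140636  267.19969566   1.78406587] -77.78055553746402 grasp [559.94609596 267.83466513]
row [-0.0068, 0.061, 0.1403] [-0.003, -0.0009, -0.1625] n>= 2.5
row [-0.0068, 0.0612, 0.2083] [-0.003, -0.0009, -0.1625] n>= 3.5
```

Top corners (298,218), (235,227), (240,255) and (305,265) fit the wedge to 0.5 mm: straight side is image-top, rind to the right. Descending to grip the top edge across rind and nose.

Call:
move_arm(moves=[[[-0.007, 0.061, 0.05, -0.003, -0.001, -0.163], [-0.007, 0.061, 0.1, -0.003, -0.001, -0.163], [-0.007, 0.061, 0.14, -0.003, -0.001, -0.163], [-0.007, 0.061, 0.165, -0.003, -0.001, -0.163], [-0.007, 0.061, 0.19, -0.003, -0.001, -0.163], [-0.007, 0.061, 0.205, -0.003, -0.001, -0.163], [-0.007, 0.061, 0.214, -0.003, -0.001, -0.163], [-0.007, 0.061, 0.214, -0.003, -0.001, -0.163], [-0.007, 0.061, 0.214, -0.003, -0.001, -0.163]]])

```text
clock: 11.3
eef_pos: [560.6, 268.9, 37.0]
tool_rot: [-3.14, 0.001, -1.356]
force: [-1.2, -0.4, -0.0]
width: 85.5
```

```bash
python3 - <<'E'
from h import *
import pickle
c=cam('wrist');cv2.imwrite('pics/w5.png',c['img']);q=pickle.load(open('w4pose.pkl','rb'))
st=ctrl.read_state();print(st['eef_pos'],np.degrees(st['tool_rot']),st['force'])
g=tf(np.array([[0,-3.]]),*q)[0];row([*g,36],np.degrees(q[2])-180,st)
E
```

```text
[560.59542772 268.92358374  37.07506397] [-1.79913660e+02  3.18874718e-02 -7.76948175e+01] [ 0.13855584 -0.35599923 -0.69214726]
row [0.0009, 0.0009, 0.0011] [-0.0015, 0.0006, 0.0015] n>= 0.0
```

View pics/w5.png

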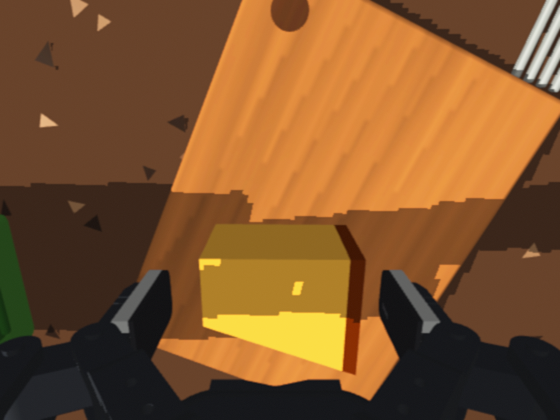

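The wedge sits squarely between the fingers (inner edges at columns 170 and 380, wedge 200–362). Closing.

Call:
move_arm(moves=[[[0, 0, 0, 0, 0, 0], [0, 0, 0, 0, 0, 0], [0, 0, 0, 0, 0, 0], [0, 0, 0, 0, 0, 0], [0, 0, 0, 0, 0, 0], [0, 0, 0, 0, 0, 0]]], jaw=0)

```text
clock: 12.1
eef_pos: [560.7, 268.8, 37.3]
tool_rot: [-3.14, 0.0, -1.356]
force: [-0.7, 0.3, 5.4]
width: 62.1
```

Call:
move_arm(moves=[[[0, 0, -0.015, 0, 0, 0], [0, 0, -0.04, 0, 0, 0], [0, 0, -0.08, 0, 0, 0], [0, 0, -0.12, 0, 0, 0], [0, 0, -0.15, 0, 0, 0], [0, 0, -0.15, 0, 0, 0], [0, 0, -0.15, 0, 0, 0]]])

```text
clock: 12.98
eef_pos: [559.2, 268.3, 185.5]
tool_rot: [3.14, -0.0, -1.356]
force: [-0.4, -0.6, -2.0]
width: 62.6
```

```bash
python3 - <<'E'
from h import *
import pickle
c=cam('wrist');cv2.imwrite('pics/w6.png',c['img']);pickle.dump(c,open('w6.pkl','wb'))
st=ctrl.read_state();print(st['eef_pos'],np.degrees(st['tool_rot']),st['force'],st['width'])
s=cam('scene');cv2.imwrite('pics/s6.png',cv2.resize(s['img'][110:250,290:450],None,fx=4,fy=4,interpolation=2))
E
```

```text
[558.92490175 268.13399282 184.91137951] [ 1.79847524e+02 -2.98458486e-02 -7.76907938e+01] [-0.22834066  0.8102282  -1.38035326] 62.36562830486213
```

View pics/w6.png

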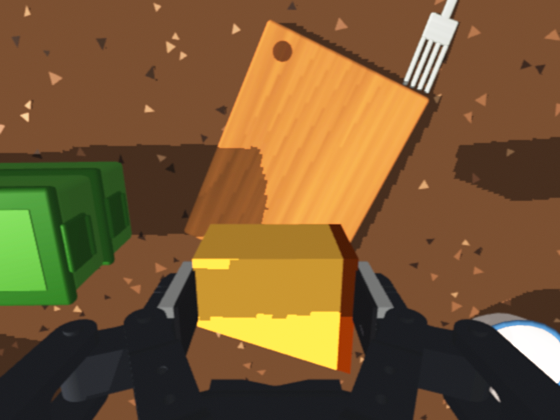

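View pics/s6.png

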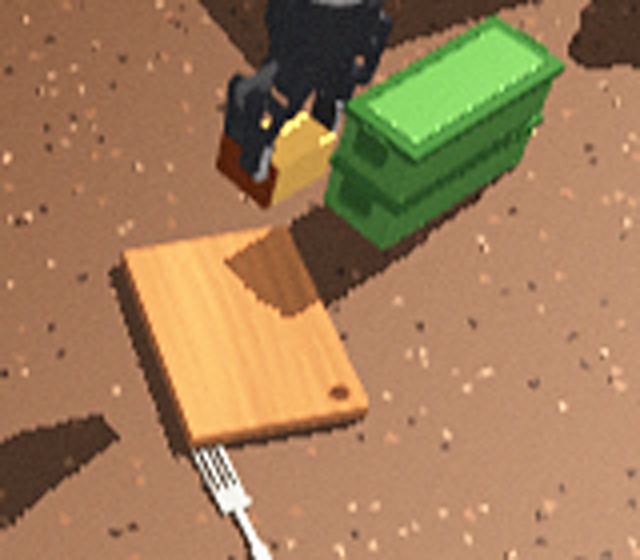

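```bash
python3 - <<'E'
from h import *
import pickle
c=pickle.load(open('w6.pkl','rb'));st=ctrl.read_state();t=pickle.load(open('tier.pkl','rb'))
T=rot(st['tool_rot']);p=st['eef_pos']
uv=np.array([[357,258.5],[193,258.5],[198,325],[351,372]])
P=(px2w(c,uv,p[2]+17.8)-p)@T; print(np.round(P,1).tolist())
Wm=W*[1,-1]  # wedge y -> tool -y? tool z down
s=least_squares(lambda q:(tf(Wm,*q)-P[:,:2]).ravel(),[0,3,3.1]);print(s.x,np.degrees(s.x[2]),np.round(s.fun,1))
for z in range(-14,2,2):
    print(z,np.round(w2px(c,p+np.array([[-31,-11,z],[31,-11,z]])@T.T)).tolist())
E
```

```text
[[30.6, -17.2, -17.8], [-32.9, -17.2, -17.9], [-32.8, 12.9, -17.8], [31.7, 36.4, -17.7]]
[-0.84177834  3.72143932  3.13404475] 179.5675369127543 [ 0.4 -0.3 -0.1  0.1  0.1  0.1 -0.3  0.1]
-14 [[201.0, 268.0], [355.0, 269.0]]
-12 [[202.0, 266.0], [354.0, 266.0]]
-10 [[203.0, 264.0], [353.0, 264.0]]
-8 [[204.0, 262.0], [352.0, 262.0]]
-6 [[205.0, 260.0], [351.0, 260.0]]
-4 [[206.0, 258.0], [350.0, 258.0]]
-2 [[206.0, 256.0], [349.0, 256.0]]
0 [[207.0, 254.0], [348.0, 254.0]]
```

```bash
cat >> h.py <<'E'
HELD=np.array([-0.84,3.72,3.134])
def wedge_now(st):
    T=rot(st['tool_rot']);o=st['eef_pos']+T@[HELD[0],HELD[1],22.2]
    xd=T@[np.cos(HELD[2]),np.sin(HELD[2]),0]; return o,np.degrees(np.arctan2(xd[1],xd[0]))
def goal(local,bottom,t,st=None,dyaw=0):
    st=st or ctrl.read_state(); o,a=wedge_now(st); tgt=tf(np.array([local],float),*t)[0]
    ty=np.degrees(st['tool_rot'][2])+ (np.degrees(t[2])+dyaw-a)
    R1=rot([np.pi,0,np.radians(ty)]); p=np.array([*tgt,bottom])-R1@[HELD[0],HELD[1],22.2]
    print('wedge now',o,a,'-> tcp',p,ty); row(p,ty,st)
E
python3 - <<'E'
from h import *
import pickle
t=pickle.load(open('tier.pkl','rb')); goal([0,-60.6],75,t); goal([0,-60.6],140,t)
E
```

```text
wedge now [555.0289479  268.15451238 162.49921058] 102.746053778468 -> tcp [ 628.84749704 -254.73554227   97.2       ] -112.56546840652429
row [0.5257, 0.0429, 0.0879] [0.0027, -0.0015, 0.6087] n>= 8.6
wedge now [555.0289479  268.15451238 162.49921058] 102.746053778468 -> tcp [ 628.84749704 -254.73554227  162.2       ] -112.56546840652429
row [0.5258, 0.0431, 0.0229] [0.0027, -0.0015, 0.6087] n>= 8.4
```

Call:
move_arm(moves=[[[0.02, 0, 0, 0, 0, 0.02], [0.06, 0.003, 0, 0, 0, 0.06], [0.11, 0.008, 0, 0, 0, 0.12], [0.16, 0.012, 0, 0, 0, 0.18], [0.21, 0.016, 0, 0, 0, 0.24], [0.26, 0.02, 0, 0, 0, 0.3], [0.31, 0.025, 0.005, 0, 0, 0.36], [0.36, 0.03, 0.01, 0, 0, 0.42], [0.41, 0.034, 0.015, 0, 0, 0.48], [0.455, 0.038, 0.02, 0, 0, 0.54], [0.49, 0.041, 0.02, 0, 0, 0.58], [0.515, 0.043, 0.023, 0.002, -0.001, 0.6], [0.526, 0.043, 0.023, 0.002, -0.001, 0.609], [0.526, 0.043, 0.05, 0.002, -0.001, 0.609], [0.526, 0.043, 0.075, 0.002, -0.001, 0.609], [0.526, 0.043, 0.088, 0.002, -0.001, 0.609], [0.526, 0.043, 0.088, 0.002, -0.001, 0.609], [0.526, 0.043, 0.088, 0.002, -0.001, 0.609]]])

```text
clock: 15.32
eef_pos: [630.9, -254.5, 99.1]
tool_rot: [-3.138, 0.002, -1.965]
force: [0.7, -0.7, -0.4]
width: 62.6
```

```bash
python3 - <<'E'
from h import *
import pickle
t=pickle.load(open('tier.pkl','rb')); 
c=cam('wrist');im=c['img'].copy();pickle.dump(c,open('w7.pkl','wb'))
cv2.imwrite('pics/w7.png',im)
st=ctrl.read_state();print(st['eef_pos'],st['width'],st['force'])
goal([0,-60.6],75,t,st)
q=w2px(c,np.c_[tf(np.array([[-38,-91],[38,-91],[38,91],[-38,91]],float),*t),np.full(4,49)]);cv2.polylines(im,[q.astype(int)],True,(255,0,255),1)
cv2.imwrite('pics/w7b.png',im)
E
```

```text
[ 630.91528148 -254.63781011   99.32481467] 62.413803984768336 [ 0.65648092 -0.06374458 -1.61788869]
wedge now [ 627.8891212  -252.43017421   77.11327043] 67.86552326583559 -> tcp [ 628.84749705 -254.73554226   97.2       ] -112.56546814765561
row [0.0009, 0.0019, 0.0021] [-0.0035, 0.0017, -0.0001] n>= 0.0
```

View pics/w7.png

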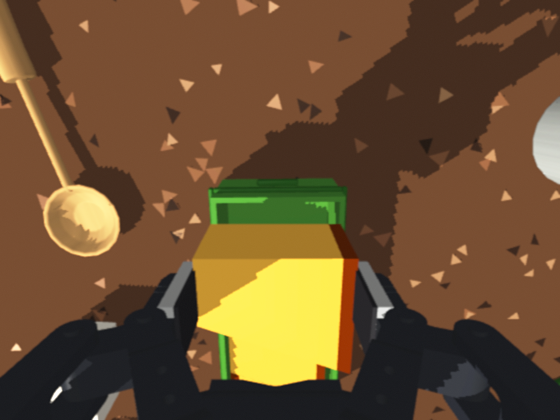

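View pics/w7b.png

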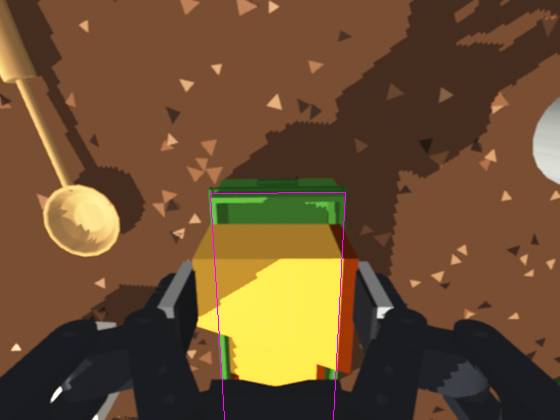

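```bash
python3 - <<'E'
from h import *
import pickle
t=pickle.load(open('tier.pkl','rb')); c=pickle.load(open('w7.pkl','rb'))
u0,v0,k=190,170,4
b=cv2.resize(c['img'][v0:v0+150,u0:u0+180],None,fx=k,fy=k,interpolation=2)
def dr(L,z,col,close=True):
    q=w2px(c,np.c_[tf(np.array(L,float),*t),np.full(len(L),z)]);cv2.polylines(b,[((q-[u0,v0]+.5)*k).astype(int)],close,col,1)
dr([[-35,-88],[35,-88],[35,88],[-35,88]],49,(255,0,255))
dr([[-38,-91],[38,-91],[38,91],[-38,91]],49,(255,0,0))
o,a=wedge_now(ctrl.read_state())
for z,col in((o[2],(255,255,255)),(o[2]+40,(0,0,255))):
    q=w2px(c,np.c_[tf(W,o[0],o[1],np.radians(a)),np.full(4,z)]);cv2.polylines(b,[((q-[u0,v0]+.5)*k).astype(int)],True,col,1)
cv2.imwrite('pics/w7c.png',b)
E
```

```text
(no output)
```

View pics/w7c.png

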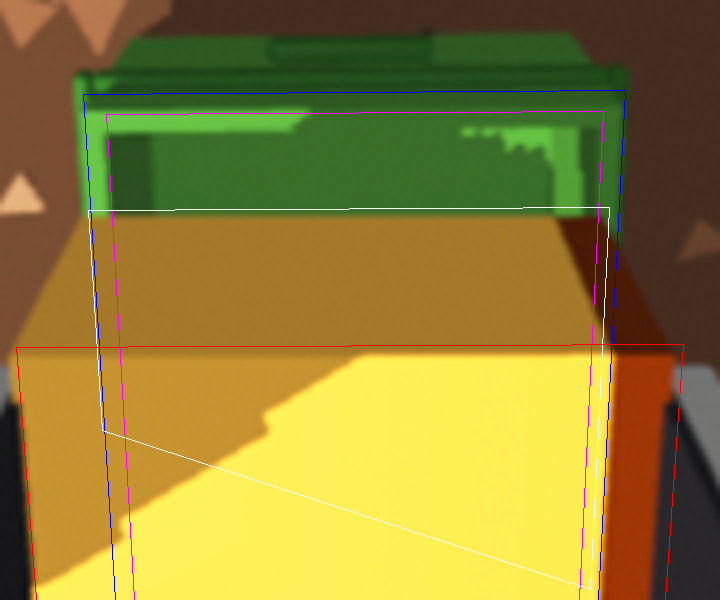

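The wedge is level over the slot. The lit rim strip at crop row 110–132 shows the end wall about 2.4 mm further +y than my model, which agrees with the 8 mm of spare room. I shift 1 mm each way and go down to just above the rim.

Call:
move_arm(moves=[[[0.001, 0.0012, 0.01, -0.003, 0.001, 0], [0.001, 0.0012, 0.02, -0.003, 0.001, 0], [0.001, 0.0012, 0.025, -0.003, 0.001, 0], [0.001, 0.0012, 0.025, -0.003, 0.001, 0], [0.001, 0.0012, 0.025, -0.003, 0.001, 0], [0.001, 0.0012, 0.025, -0.003, 0.001, 0]]])

```text
clock: 16.12
eef_pos: [628.9, -255.0, 73.4]
tool_rot: [3.141, 0.001, -1.965]
force: [0.5, 0.2, -1.5]
width: 62.3
```

```bash
python3 - <<'E'
from h import *
import pickle
t=pickle.load(open('tier.pkl','rb')); c=cam('wrist')
st=ctrl.read_state();print(st['eef_pos'],st['width'],st['force'])
goal([0,-60.6],52,t,st)
u0,v0,k=180,170,4
b=cv2.resize(c['img'][v0:v0+150,u0:u0+190],None,fx=k,fy=k,interpolation=2)
cv2.imwrite('pics/w8.png',b)
E
```

```text
[ 628.84300506 -255.00331721   73.42472595] 62.411919582520504 [-3.13828487e-01  8.83864834e-04 -9.74925010e-01]
wedge now [ 625.71669961 -252.77870829   51.22875043] 67.8476458865674 -> tcp [ 628.84749697 -254.73554237   74.2       ] -112.56547014884028
row [-0.0002, 0.0001, -0.0008] [0.0009, 0.0006, -0.0004] n>= 0.0
```

View pics/w8.png

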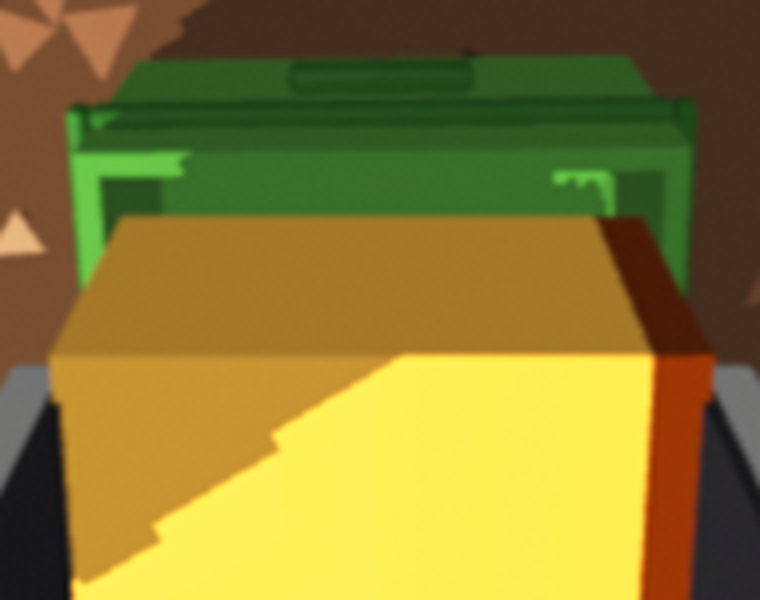

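Bottom edge spans columns 117–645 between the inner walls at 101 and 665, with 4.7 mm to the end wall, so it is centred. Inserting.

Call:
move_arm(moves=[[[0, 0, 0.006, 0, 0, 0], [0, 0, 0.012, 0, 0, 0], [0, 0, 0.017, 0, 0, 0], [0, 0, 0.017, 0, 0, 0]]])

```text
clock: 16.68
eef_pos: [628.1, -254.7, 55.3]
tool_rot: [3.139, 0.001, -1.965]
force: [-0.1, 0.2, -1.3]
width: 62.6
```

Call:
move_arm(moves=[[[0, 0, 0.005, 0, 0, 0], [0, 0, 0.01, 0, 0, 0], [0, 0, 0.01, 0, 0, 0], [0, 0, 0.01, 0, 0, 0]]])

```text
clock: 17.18
eef_pos: [628.6, -254.9, 46.1]
tool_rot: [3.14, 0.001, -1.965]
force: [-0.3, -0.7, -1.5]
width: 62.1
```

```bash
python3 - <<'E'
from h import *
c=cam('wrist')
st=ctrl.read_state();print(st['eef_pos'],st['width'],st['force'])
cv2.imwrite('pics/w9.png',c['img'])
E
```

```text
[ 628.72043685 -254.94870273   46.20883861] 62.57720979793566 [-0.51093088 -0.30603564 -2.11922744]
```

View pics/w9.png

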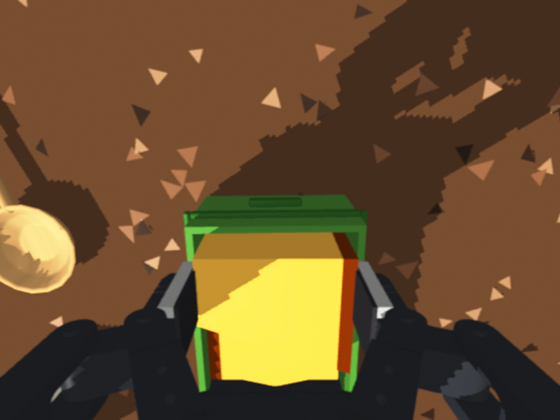

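Wedge is well in, no contact force. Down 3 mm more, then release.

Call:
move_arm(moves=[[[0, 0, 0.003, 0, 0, 0], [0, 0, 0.003, 0, 0, 0], [0, 0, 0.003, 0, 0, 0]]])

```text
clock: 17.6
eef_pos: [629.0, -255.1, 43.6]
tool_rot: [3.141, 0.001, -1.965]
force: [-1.1, -0.5, 3.5]
width: 62.0
```

Call:
move_arm(moves=[[[0, 0, 0, 0, 0, 0], [0, 0, 0, 0, 0, 0], [0, 0, 0, 0, 0, 0], [0, 0, 0, 0, 0, 0], [0, 0, 0, 0, 0, 0], [0, 0, 0, 0, 0, 0]]], jaw=1)

```text
clock: 18.35
eef_pos: [628.6, -254.9, 43.1]
tool_rot: [3.14, 0.001, -1.965]
force: [0.4, -0.9, -0.4]
width: 85.7
```

```bash
python3 - <<'E'
from h import *
c=cam('wrist')
st=ctrl.read_state();print(st['eef_pos'],st['width'],st['force'])
cv2.imwrite('pics/w10.png',c['img'])
E
```

```text
[ 628.57085586 -254.85808628   43.08928497] 85.3434139931174 [ 0.00766828  0.16239138 -0.31199869]
```

View pics/w10.png

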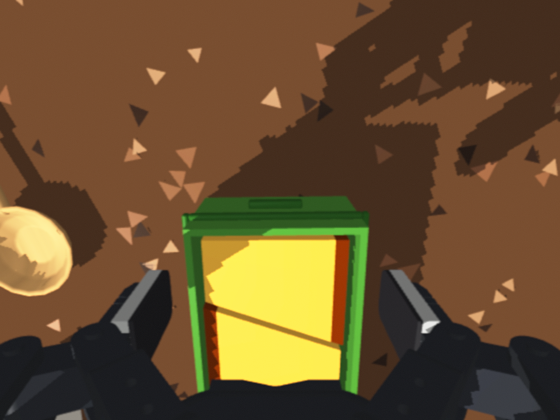

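The wedge dropped flat and sits against wedge3 (thin gap line from (210,305) to (340,345)). Lifting and looking from above.

Call:
move_arm(moves=[[[0, 0, -0.03, 0, 0, 0], [0, 0, -0.08, 0, 0, 0], [0, -0.02, -0.13, 0, 0, 0], [0, -0.04, -0.18, 0, 0, 0], [0, -0.06, -0.2, 0, 0, 0], [0, -0.06, -0.2, 0, 0, 0], [0, -0.06, -0.2, 0, 0, 0], [0, -0.06, -0.2, 0, 0, 0]]])

```text
clock: 19.4
eef_pos: [682.8, -277.5, 241.2]
tool_rot: [3.136, 0.001, -1.965]
force: [-0.1, -0.0, -0.2]
width: 85.2
```

```bash
python3 - <<'E'
from h import *
c=cam('wrist')
print(ctrl.read_state()['eef_pos'])
a=cv2.resize(c['img'][190:390,190:360],None,fx=3,fy=3,interpolation=2)
s=cam('scene');b=cv2.resize(s['img'][190:290,165:255],None,fx=3,fy=3,interpolation=2)
o=np.zeros((600,780,3),np.uint8);o[:,:510]=a;o[:300,510:780]=b
cv2.imwrite('pics/w11.png',o)
E
```

```text
[ 683.05059299 -277.59016099  241.50267783]
```

View pics/w11.png

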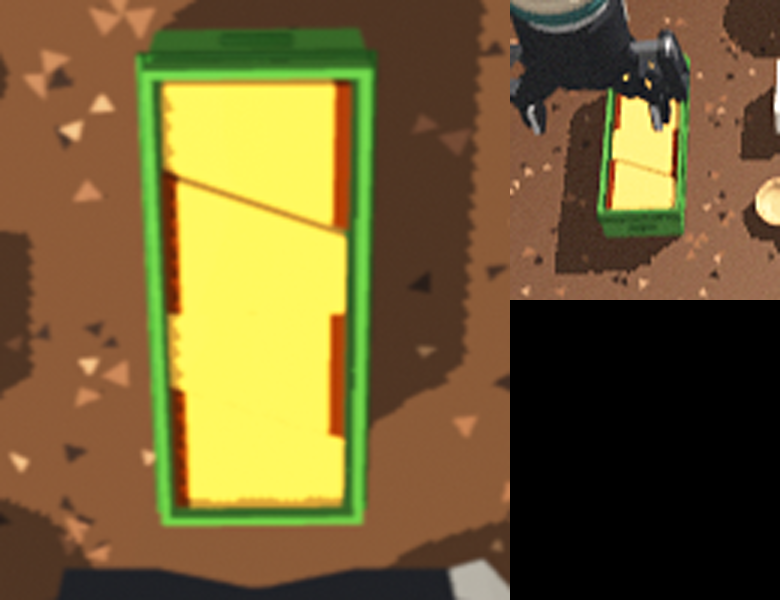

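All four read head to tail without visible gaps: rinds at right, left, right, left from the -y end, with a thin line between wedges 4 and 3. I check wedge4's height and flatness from its corners.

```bash
python3 - <<'E'
from h import *
c=cam('wrist')
a=cv2.resize(c['img'][208:275,235:315],None,fx=9,fy=9,interpolation=2);cv2.imwrite('pics/w12.png',a)
import pickle;pickle.dump(c,open('w12.pkl','wb'))
E
```

```text
(no output)
```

View pics/w12.png

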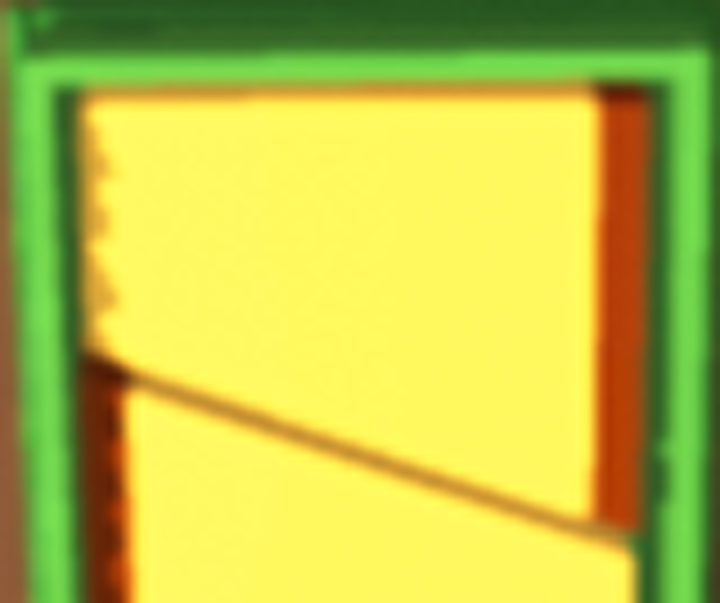

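```bash
python3 - <<'E'
from h import *
import pickle
c=pickle.load(open('w12.pkl','rb'))
uv=(np.array([[650,95],[80,95],[88,360],[638,530]])+.5)/9-.5+[235,208]
def pts(q): return w2px(c,np.c_[tf(W,*q[:3]),q[3]+np.zeros(4)])
s=least_squares(lambda q:(pts(q)-uv).ravel(),[625,-252,1.184,43]);print(s.x,np.degrees(s.x[2]),np.round(s.fun,2))
def pts2(q):
    Rm=R.from_rotvec([q[3],q[4],0]).as_matrix();P=np.c_[tf(W,0,0,q[2]),np.zeros(4)]@Rm.T+[q[0],q[1],43];return w2px(c,P)
s=least_squares(lambda q:(pts2(q)-uv).ravel(),[625,-252,1.184,0,0]);print(s.x,np.degrees(s.x[2:]),np.round(s.fun,2))
E
```

```text
[ 626.37070295 -252.10016152    1.18893143   45.36288942] 68.12075309671513 [-0.13  0.12 -0.27  0.8  -0.04 -1.22  0.46  0.29]
[ 6.25462242e+02 -2.51898582e+02  1.17373035e+00  8.96120844e-02
  2.59123092e-02] [67.24979541  5.13439423  1.48466595] [-0.3  -0.38  0.36  0.76  0.05 -0.72 -0.12  0.31]
```

Height fits 45 ± 4 mm (43 expected), but tilt is poorly determined from the picture. A gentle touch with shut fingers will settle it.

```bash
python3 - <<'E'
from h import *
p=tf(np.array([[-3,2.]]),625.9,-252,1.184)[0];st=ctrl.read_state();row([*p,60],-112.5,st);row([*p,46],-112.5,st)
E
```

```text
row [0.0014, 0.0645, 0.1823] [0.0033, 0.0006, -0.0016] n>= 3.1
row [0.0014, 0.0645, 0.1963] [0.0033, 0.0006, -0.0016] n>= 3.3
```

Call:
move_arm(moves=[[[0.001, 0.04, 0.04, 0, 0, 0], [0.001, 0.064, 0.09, 0.003, 0, 0], [0.001, 0.064, 0.135, 0.003, 0, 0], [0.001, 0.064, 0.165, 0.003, 0, 0], [0.001, 0.064, 0.185, 0.003, 0, 0], [0.001, 0.064, 0.192, 0.003, 0, 0], [0.001, 0.064, 0.194, 0.003, 0, 0], [0.001, 0.064, 0.194, 0.003, 0, 0]]], jaw=0)

```text
clock: 20.55
eef_pos: [625.3, -254.6, 50.1]
tool_rot: [-3.138, 0.001, -1.965]
force: [-0.4, -0.8, -0.7]
width: 0.2
```

Call:
move_arm(moves=[[[0, 0, 0.002, 0, 0, 0], [0, 0, 0.004, 0, 0, 0], [0, 0, 0.004, 0, 0, 0]]])

```text
clock: 20.92
eef_pos: [624.4, -254.2, 45.1]
tool_rot: [-3.14, 0.001, -1.965]
force: [-0.7, 0.2, -0.0]
width: -0.1
```

Call:
move_arm(moves=[[[0, 0, 0.001, 0, 0, 0], [0, 0, 0.002, 0, 0, 0], [0, 0, 0.002, 0, 0, 0]]])

```text
clock: 21.3
eef_pos: [624.5, -254.3, 43.2]
tool_rot: [-3.14, 0.001, -1.965]
force: [-0.4, -0.0, 1.5]
width: -0.1
```

Call:
move_arm(moves=[[[0, 0, 0.001, 0, 0, 0], [0, 0, 0.002, 0, 0, 0], [0, 0, 0.002, 0, 0, 0]]])

```text
clock: 21.68
eef_pos: [624.6, -254.3, 43.1]
tool_rot: [-3.14, 0.001, -1.965]
force: [-4.1, 2.2, 13.5]
width: -0.2
```

Firm contact at z = 43.1, exactly floor 3 + 40. Lifting off and taking a last look.

Call:
move_arm(moves=[[[0, 0, -0.01, 0, 0, 0], [0, 0, -0.05, 0, 0, 0], [0, -0.02, -0.1, 0, 0, 0], [0, -0.05, -0.15, 0, 0, 0], [0, -0.08, -0.2, 0, 0, 0], [0, -0.08, -0.2, 0, 0, 0], [0, -0.08, -0.2, 0, 0, 0], [0, -0.08, -0.2, 0, 0, 0]]])

```text
clock: 22.68
eef_pos: [696.7, -284.3, 239.3]
tool_rot: [3.139, 0.001, -1.965]
force: [-0.1, 0.1, 0.1]
width: -0.0
```

```bash
python3 - <<'E'
from h import *
c=cam('wrist');s=cam('scene')
o=np.zeros((600,800,3),np.uint8);o[:300,:400]=cv2.resize(c['img'],(400,300));o[300:,:400]=cv2.resize(s['img'],(400,300))
o[:600,400:]=cv2.resize(c['img'][190:400,200:340],(400,600))
cv2.imwrite('pics/w13.png',o);print(ctrl.read_state()['force'])
E
```

```text
[-0.31207997  0.71176046  0.15155691]
```

View pics/w13.png

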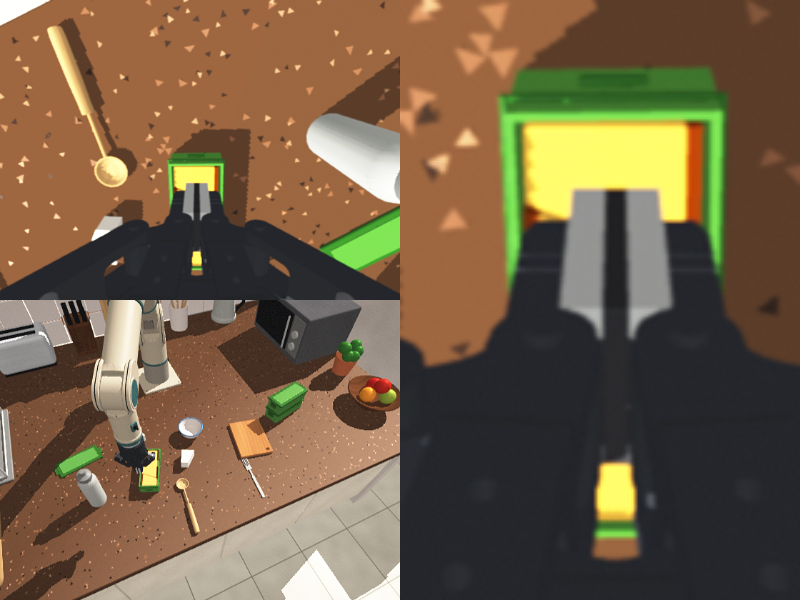

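The last picture shows wedge4 in place at the -y end with nothing touching it, and everything else where it was. Handing in.

```bash
python3 -c "
from cell import job
print(job.finish_job())"
```

```text
the job is handed in; nothing more can be done
None
```

The fourth wedge is packed in the tier and the job was handed in at about 23 s of the 58 s allowed. I pushed the three-wedge row to the +y wall with the shut fingers until it stopped firmly at 13.6 N. I then gripped wedge4 by the top of its rind and nose and lowered it into the free end. I let it go from about 18 mm above the floor, because the fingers could not go below the rim.

**Last checks:**
- **Row:** the wrist picture after release showed all four wedges head to tail. There was only a thin line between wedges 4 and 3 and no other visible gaps.
- **Height:** a touch at mid-top of wedge4 met firm contact at z = 43.1 mm. The expected value is 43 mm, 6 mm below the rim.
- **Other things:** the board, bowl, fork, spoon, bottle, shut tiers, lid and white look-alikes looked undisturbed. I judged that by eye and did not measure it.

**What disagreed or was limited:**
- My first fit of the tier was about 2.4 mm off along y. I found this before inserting the wedge and the placing allowed for it.
- The picture alone could not fix wedge4's tilt: one fit gave 5°, with the corners only roughly read. I relied on the touch for flatness, and it was made at one point only.
- The last picture, taken after the touch, shows only wedge4's end of the row clearly. The fingers hid the rest.

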